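Angle the power module past the lid pillar into its bay

ROBOT

A 6-joint arm with a two-finger parallel gripper is mounted at the origin on the work surface. World frame = base frame: x ahead of the robot, y to its left, z up, the work surface at z = 0. Lengths are in m, angles in rad, forces in N, time in s.
With the tool pointing down it reaches from about 0.225 to 0.875 m from the base axis. Payload 3.4 kg.
Tool frame: the origin (TCP) lies midway between the tips of the shut fingers; the grasp point (between the pads) lies 19 mm behind it (manip.tcp_to_grasp is the distance from the TCP to the grasp point, in m); x points along the fingers, y is the direction in which the jaws open and shut, and the axes are right-handed (so a half turn about x gives the same grasp; the last joint's range is limited). The gripper opens to 85 mm and grips with 20 to 120 N. Pads are 22 mm wide; open, the fingers measure 114 mm over their backs; the gripper's body (76 mm by 85 mm) begins 54 mm behind the grasp point. The pads swing forward as they close: fully open they stand 13 mm farther back than shut.
Start: joints at [-0.121, 0.276, 1.505, -0, 1.361, -0.121], TCP at [0.575, -0, 0.231] pointing down, gripper open.
Joint ranges: [-2.89, 2.89], [-0.75, 2.08], [0.22, 2.7], [-1.18, 4.32], [0.11, 2.71], [-2.7, 2.7]. Speed limits (rad/s): [2.57, 2.57, 3.14, 3.14, 3.14, 3.14].

INTERFACE

Orientations are given as a unit quaternion [w, x, y, z].
In Python, from rig import readout, eyes, job, manip gives the robot as it stands. The module is installed in compiled form; this text tells all that it offers.
- The arm moves only by the tool carry_out, never from a script. Its argument "deltas" is one flat list of numbers, 7 for each row, row after row: the shift along the tool's x, y, z scaled (see below), then the turn, a rotation vector about the tool's x, y, z scaled (see below), then the opening, from -1 (shut) to 1 (fully open). In form: [dx, dy, dz, ax, ay, az, grip, dx, dy, dz, ax, ay, az, grip, ...]. A call has 1 to 10 rows; each row shifts and turns the commanded pose from where the row before left it, along the tool's axes as they then stand; what a row does not reach is not made up. The controller multiplies each number of a shift by 60 mm and each number of a turn by 4 degrees. A row lasts 1/8 s, in which the tool goes at most 62.5 mm and 10.7 degrees, less where a joint would pass 70% of its speed; a pose out of reach is approached as far as the arm can. A call with a number of a shift or a turn outside -1 to 1 is refused whole. A call with a gripper value outside its range is refused whole. The fingers move at their own pace and stop on an object; "newtons" is the grip in N (left out, the last holds). Time passes only in rows, so rows that do not move let the fingers close. It gives the time, the measured TCP pose, the force and the opening at its end, in the units of the state.
- readout.get_state(): the state, without advancing time (a new reading comes with each control period).
- eyes.get_image(name): name is "scene" or "side" or "wrist"; returns a dict with "color" (480x640x3 uint8, red, green, blue), "z_map" (480x640 float32, m along the optical axis (not along the pixel's ray), 0 where there is no reading), "mtx" (3x3 intrinsics, pixels), "origin" and "orientation" of the camera in the world. Camera axes: x right, y down, z forward; pixel columns grow to the right and rows downward; lengths in m; the calibration is good to about 2 mm. The wrist camera is an equidistant fisheye: a pixel r from the principal point sees the ray r / f radians off the axis. A picture is of the moment at which its call begins.
- job.sign_off(): hands the job in, once; it reports no verdict.
The state is a dict: "clock": time; "qpos": joint angles; "qd": joint speeds; "effort": joint torques, N m; "position": TCP position; "ee_rot": TCP orientation; "contact_force": force on the tool from outside, world axes, zero at the start; "moment": the same for the moment, N m; "width": finger opening in m.
Only numpy, scipy, OpenCV 4.12 (cv2) and the standard library are available. Lean on these libraries where they do the work, as an engineer would, in place of code of your own. Each camera call takes 0.05 s, during which the arm holds its last target.

TASK

On the test bench an opened rack chassis has its long silver power-supply module lying loose on the chassis floor: slide the module into its bay at the rear, between the two bare-metal brackets, until it sits flush along the rear wall. It will not go in square because the brass lid pillar stands in the mouth of the bay, so push one end in behind the pillar and then swing the other end in. Push only, gently, with the fingers: never pinch, lift or tip the module, and leave the loose parts and tools where they lie.

Things in the scene. Friction and masses are not known exactly. Their poses are not given: they have to be found in the camera images.
- chassis: Opened grey-painted rack chassis pan, 396 mm deep (x) by 434 mm wide (y), fixed. Origin under the centre of its floor (3 mm thick, top at z = 3 mm); +x points to its rear wall, away from the robot. Rear wall's inner face at x = +195 mm, side walls' inner faces at y = +-214 mm, all 43 mm high; front (-x) open. A fixed fan and mains inlet, 43 mm high at most, fill its rear corners.
- bay_mouth (a point): Middle of the bay's mouth on the chassis floor (chassis x = +113, y = 0, z = 3 mm); axes as the chassis. The bay runs from here 82 mm back to the rear wall, between two fixed bare-aluminium sheet brackets 82 mm long, 3 mm thick and 37 mm above the floor, whose inner faces are at y = +-135 mm (270 mm apart).
- bay_home (a point): Point on the bay's floor at chassis x = +170, y = 0, z = 3 mm; axes as the chassis. The module's origin lies here when the module is flush with the rear wall and midway between the brackets (25 mm to spare at each end; anywhere between the brackets will do).
- pillar: Brass lid pillar, a fixed round post 14 mm across and 40 mm high on the chassis floor, origin at its foot. It stands in the bay's mouth at chassis x = +113 mm and y = +75 or -75 mm (it varies), leaving 203 mm open between it and the farther bracket, and 75 mm between it and the rear wall. A flat harmless rivet nut marks the mirrored place.
- module: Long silver power-supply module with a slotted steel case, a loose box 50 mm (x) by 220 mm (y) by 40 mm high, 0.5 to 0.8 kg, plain sides. Origin at the centre of its underside, long axis y; a black terminal cover and a blank yellow label mark its +y end. It starts on the chassis floor in front of the bay, roughly along the chassis's y.
- heatsink: Loose black finned heat sink, 40 x 44 x 34 mm, on the front left of the chassis floor; leave it. Origin under its centre.
- relay: Loose blue relay block, 30 x 50 x 34 mm, on the front right of the chassis floor; leave it. Origin under its centre.
- board: Loose green circuit board on four brass feet, 70 x 95 mm, 25 mm high, on the bench to the right; leave it. Origin under its centre.
- multimeter: Loose yellow and black handheld meter lying flat, 150 x 75 x 39 mm, on the bench to the left; leave it. Origin under its centre.
- screwdriver: Loose screwdriver lying on the bench at the right front; leave it. Origin under its centre, handle to its -x.
- jar: Loose small clear jar with a red cap, 52 mm across, 55 mm high, on the bench to the left; leave it. Origin under its centre.
- tape: Loose blue roll of tape lying flat, 80 mm across, 24 mm high, on the bench at the right rear; leave it. Origin under its centre.
Mind the look-alikes: they are no part of the job. What is shaped like the module but orange is not meant.

How it is judged:
By the outcome, as a careful person would: the job done as asked, in the order asked, and still so for the second after the job is handed in, with the robot touching nothing.
It also fails if it takes over 72 s, if anything falls off the work surface, if the arm or the gripper's body presses on something with over 40 N, if the wrist force passes 120 N, or if a joint passes its speed limit or range.

## Working session

There is one attempt and no reset: what is moved stays moved. The work goes in short steps, Python scripts to look and compute and a tool call to move; the robot and the scene stay as the last step left them, time stands still between calls to the robot, and variables do not carry over. Pictures are saved under pics/ and viewed, and the job is handed in when it is done.

Besides the shell and the picture viewer there is one more tool, called after "Call:" by a JSON object that holds its "name" and its "arguments", one argument or row to a line. carry_out: Moves the arm, as the interface text tells. Its arguments: {"type":"object","properties":{"deltas":{"type":"array"},"newtons":{"type":"number"}},"required":["deltas"]}

```bash
mkdir -p pics; ls
python3 - <<'E'
from rig import readout, eyes
import cv2, numpy as np
print(readout.get_state())
for n in ["scene","side","wrist"]:
    d=eyes.get_image(n); cv2.imwrite(f"pics/{n}0.png",d["color"][:,:,::-1]); np.savez(f"{n}0.npz",**d)
    print(n,d["mtx"],d["origin"],d["orientation"])
E
```

```text
pics
{'clock': 0.0, 'qpos': array([-1.21013565e-01,  2.76591227e-01,  1.50615900e+00, -9.30196410e-07,
        1.36068194e+00, -1.21017753e-01]), 'qd': array([-0.00104893, -0.00040837,  0.00055358, -0.00075259, -0.00124659,
       -0.00228041]), 'effort': array([ 6.20495921e-04, -4.16768074e+01, -2.45808578e+01, -1.52056768e-04,
        1.11346930e-02,  1.69860516e-05]), 'position': array([5.74464276e-01, 5.16249817e-05, 2.30431546e-01]), 'ee_rot': array([ 0.49948905,  0.49959744,  0.50051272, -0.50039995]), 'contact_force': array([-0.76303224, -0.58118907, -0.20454851]), 'moment': array([-0.03006282, -0.0180141 ,  0.01920973]), 'width': 0.08543488081934472}
scene [[446.43090339   0.         322.05695255]
 [  0.         446.43090339 236.30149914]
 [  0.           0.           1.        ]] [ 1.3526905  -0.25243245  0.72948392] [-0.36202869  0.70331087  0.54615446 -0.27568886]
side [[540.17800106   0.         326.62914591]
 [  0.         540.17800106 240.60420466]
 [  0.           0.           1.        ]] [-0.12819014 -0.78504136  0.73752233] [-0.43880063  0.84609754 -0.27039045  0.1358748 ]
wrist [[371.64829954   0.         320.16454319]
 [  0.         371.64829954 241.69204408]
 [  0.           0.           1.        ]] [0.57508201 0.07061926 0.37453435] [ 1.41277070e-01  9.89969605e-01  5.55048622e-04 -8.14531755e-04]
```

View pics/scene0.png

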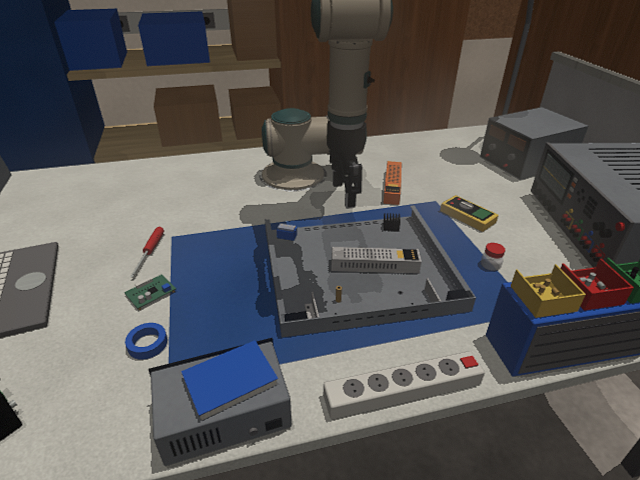

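View pics/side0.png

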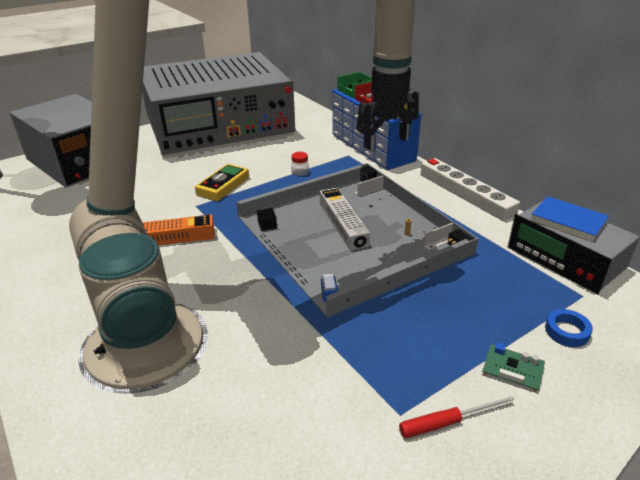

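View pics/wrist0.png

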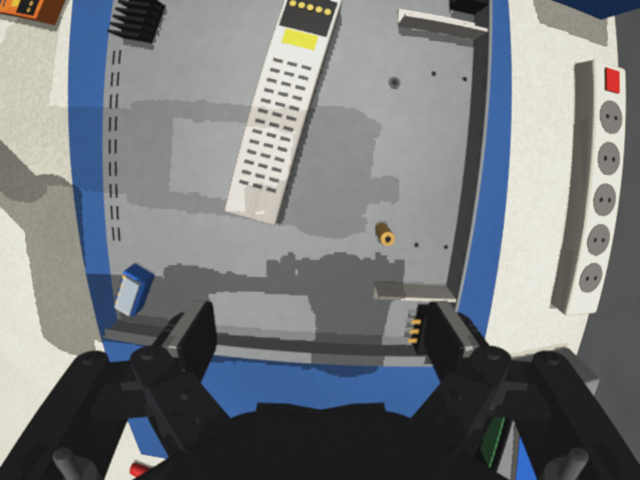

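The module could be mistaken for the orange look-alike (scene 393,182; side 180,231; wrist 35,8), the white power strip (scene 405,385; wrist 603,180) or the grey instruments. By its description the target is the silver slotted box in the chassis: scene (375,260), side (345,217), wrist (280,110). The brass pillar is at wrist (383,233) and the flat rivet nut at (394,83), so the pillar is on the -y side. Next I'll crop the module and measure it.

```bash
cat > h.py <<'E'
import numpy as np, cv2
from scipy.spatial.transform import Rotation as R
def rot(q): return R.from_quat([q[1],q[2],q[3],q[0]]).as_matrix()
def rays(d,uv,fish):
    uv=np.atleast_2d(uv).astype(float);K=d["mtx"]
    a=(uv-[K[0,2],K[1,2]])/K[0,0]
    if fish:
        r=np.linalg.norm(a,axis=1); s=np.where(r>1e-9,np.sin(r)/np.maximum(r,1e-9),1)
        v=np.c_[a*s[:,None],np.cos(r)]
    else: v=np.c_[a,np.ones(len(a))]
    return v
def plane(d,uv,z,fish):
    v=rays(d,uv,fish)@rot(d["orientation"]).T
    o=d["origin"]; t=(z-o[2])/v[:,2]
    return o+v*t[:,None]
def cloud(d,fish):
    vv,uu=np.mgrid[0:480,0:640]; uv=np.c_[uu.ravel(),vv.ravel()]
    v=rays(d,uv,fish); v=v/v[:,2:]; z=d["z_map"].ravel()
    p=d["origin"]+(v*z[:,None])@rot(d["orientation"]).T
    p[z==0]=np.nan
    return p.reshape(480,640,3)
E
python3 - <<'E'
from h import *
top=None
x0,y0=.35,.3; # map 1.25mm
for n,f in [("scene",0),("side",0),("wrist",1)]:
    d=dict(np.load(n+"0.npz")); p=cloud(d,f); c=d["color"]
    img=np.zeros((520,640,3),np.uint8); hm=np.full((520,640),-1.)
    P=p.reshape(-1,3);C=c.reshape(-1,3)
    ok=np.isfinite(P[:,0])&(P[:,2]<.09)&(P[:,2]>-.02); P=P[ok];C=C[ok]
    o=np.argsort(P[:,2]);P=P[o];C=C[o]
    r=((.9-P[:,0])/.001).astype(int); q=((.3-P[:,1])/.001).astype(int)
    g=(r>=0)&(r<520)&(q>=0)&(q<640)
    img[r[g],q[g]]=C[g]; img=cv2.dilate(img,np.ones((2,2)))
    cv2.imwrite(f"pics/top_{n}.png",img[:,:,::-1])
    # brass/yellow, module
d=dict(np.load("wrist0.npz")); 
cv2.imwrite("pics/crop.png",cv2.resize(d["color"][0:320,80:500,::-1],None,fx=1.8,fy=1.8,interpolation=cv2.INTER_CUBIC))
E
```

```text
(no output)
```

View pics/top_wrist.png

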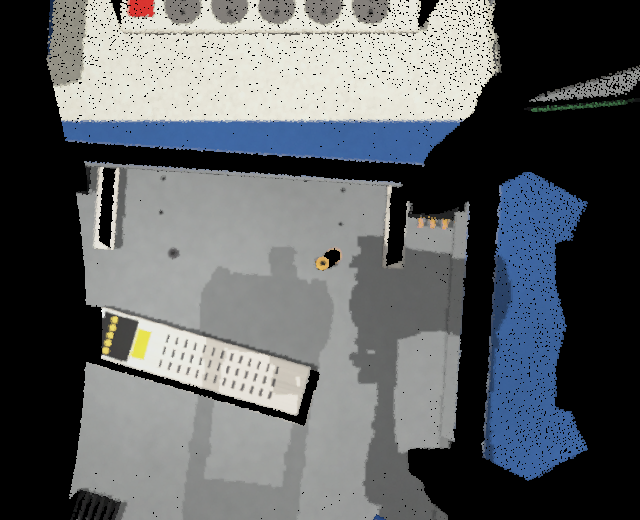

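View pics/top_scene.png

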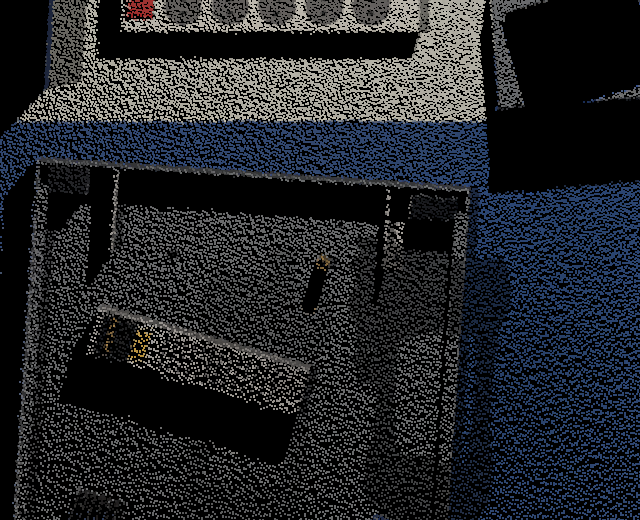

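View pics/crop.png

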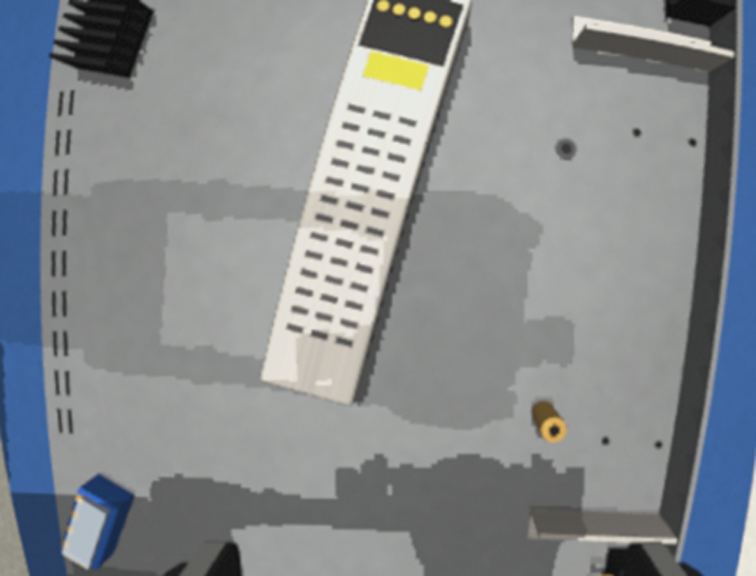

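```bash
cat >> h.py <<'E'
# chassis frame: refined below
CH=None
def load_ch():
    return np.load("ch.npy")
def to_ch(p):
    cx,cy,t=load_ch(); c,s=np.cos(t),np.sin(t)
    d=np.asarray(p)[...,:2]-[cx,cy]
    return np.stack([d[...,0]*c+d[...,1]*s,-d[...,0]*s+d[...,1]*c],-1)
def to_w(p):
    cx,cy,t=load_ch(); c,s=np.cos(t),np.sin(t); p=np.asarray(p)
    return np.stack([cx+p[...,0]*c-p[...,1]*s,cy+p[...,0]*s+p[...,1]*c],-1)
E
python3 - <<'E'
from h import *
d=dict(np.load("wrist0.npz"));p=cloud(d,1);c=d["color"];hsv=cv2.cvtColor(c,cv2.COLOR_RGB2HSV)
# floor z, module top z
print("floor z",np.nanmedian(p[100:130,360:380,2]),"module",np.nanmedian(p[90:110,270:290,2]))
def blob(m,x0,x1,y0,y1):
    k=np.zeros_like(m);k[y0:y1,x0:x1]=m[y0:y1,x0:x1];u=np.argwhere(k);return u[:,::-1]
br=(hsv[...,0]>12)&(hsv[...,0]<28)&(hsv[...,1]>120)&(hsv[...,2]>150)
b=blob(br&(p[...,2]>.038),365,405,215,250);print("pillar px",b.mean(0),len(b));P=plane(d,b.mean(0),.043,1)[0]
g=cv2.cvtColor(c,cv2.COLOR_RGB2GRAY)
b=blob(g<100,383,405,72,95);print("nut",b.mean(0),len(b));N=plane(d,b.mean(0),.004,1)[0]
print(P,N,np.linalg.norm(P-N))
# rear wall top line from wrist & scene
t=None
for n,f in [("wrist",1),("scene",0)]:
    dd=dict(np.load(n+"0.npz"));q=cloud(dd,f).reshape(-1,3)
    m=np.isfinite(q[:,0])&(q[:,2]>.039)&(q[:,2]<.05)&(q[:,0]>.70)&(q[:,0]<.76)&(q[:,1]<.17)&(q[:,1]>-.06)
    w=q[m];l=cv2.fitLine(w[:,:2].astype(np.float32),cv2.DIST_HUBER,0,.01,.01).ravel();print(n,len(w),l,-np.arctan(l[0]/l[1]))
e=(N-P)[:2];yaw=-np.arctan2(e[0],e[1]);mid=(N+P)[:2]/2
print("yaw",yaw)
ch=np.array([mid[0]-.113*np.cos(yaw),mid[1]-.113*np.sin(yaw),yaw]);np.save("ch.npy",ch);print(ch)
for n,f in [("wrist",1),("side",0),("scene",0)]:
    dd=dict(np.load(n+"0.npz"));q=cloud(dd,f).reshape(-1,3)
    qc=to_ch(q);m=np.isfinite(q[:,0])&(q[:,2]>.0405)&(q[:,2]<.047)&(abs(qc[:,0])<.09)&(abs(qc[:,1]-.03)<.15)
    r=cv2.minAreaRect((qc[m]*1000).astype(np.float32));print(n,m.sum(),r)
E
```

```text
floor z 0.004395588335763062 module 0.04448448331143234
pillar px [386.75454545 237.78181818] 110
nut [393.90163934  82.60655738] 61
[ 0.63690763 -0.02207516  0.043     ] [0.64732125 0.12668097 0.004     ] 0.1541357513393944
wrist 1167 [0.06794954 0.9976888  0.72308433 0.02182586] -0.06800193
scene 272 [0.06890716 0.9976231  0.7263119  0.04748046] -0.06896181
yaw -0.06989058689596694
[ 0.52939032  0.06019412 -0.06989059]
wrist 12558 ((7.013760566711426, 41.117088317871094), (217.66587829589844, 50.860164642333984), 77.79179382324219)
side 991 ((5.969939231872559, 40.84630584716797), (223.513916015625, 51.378692626953125), 77.85729217529297)
scene 1144 ((6.801034927368164, 43.36610412597656), (219.16493225097656, 55.85800552368164), 77.90061950683594)
```

Chassis: origin (0.529, 0.060), yaw -0.069 rad. The module is at chassis (6.5, 41) mm, turned -12.2°. The pillar is at y = -75. So the -y end goes in first: I'll turn the module by pushing its -y end towards the rear.

```bash
cat >> h.py <<'E'
def go(tx,ty,z,yaw=None):
    """remaining shift (units of 60mm) in tool axes to chassis target mm"""
    from rig import readout
    s=readout.get_state(); Rt=rot(s["ee_rot"]); w=to_w(np.array([tx,ty])/1000)
    dv=np.r_[w,z]-s["position"]; print("t",round(s["clock"],2),"tcp ch",np.round(to_ch(s["position"])*1000,1),"z",round(s["position"][2],4),"F",np.round(s["contact_force"],1),"w",s["width"])
    print("units tot",np.round(Rt.T@dv/.06,2))
    yw=-np.arctan2(Rt[0,1]*0+Rt[0,2],-Rt[1,2]); 
    print("tool y axis ch deg",np.round(np.degrees(np.arctan2(Rt[1,1],Rt[0,1])-load_ch()[2]),1))
def look(tag,pic=True,cams=("wrist","side")):
    from rig import eyes
    out=[]
    for n in cams:
        d=eyes.get_image(n);f=n=="wrist";q=cloud(d,f);qc=to_ch(q)*1000
        hsv=cv2.cvtColor(d["color"],cv2.COLOR_RGB2HSV)
        m=np.isfinite(q[...,0])&(q[...,2]>.0405)&(q[...,2]<.0475)&(qc[...,0]>-80)&(qc[...,0]<192)&(qc[...,1]>-132)&(qc[...,1]<190)
        m&=~((qc[...,0]>105)&(abs(qc[...,1]+75)<9)&(abs(qc[...,0]-113)<10))
        nn,lab,st,_=cv2.connectedComponentsWithStats(m.astype(np.uint8),connectivity=8)
        k=1+np.argmax(st[1:,4]); mm=lab==k
        r=cv2.minAreaRect(qc[mm].astype(np.float32)); (cx,cy),(a,b),an=r
        if a<b: an-=90; a,b=b,a
        t=(an+90+90)%180-90  # long-axis angle rel. chassis x -> yaw
        t=((an-90)+90)%180-90
        print(n,"module ch (%.1f,%.1f) t=%.1f size %.0fx%.0f n=%d"%(cx,cy,t,a,b,mm.sum()))
        if pic: cv2.imwrite(f"pics/{tag}_{n}.png",d["color"][:,:,::-1])
E
python3 -c "
from h import *
go(-70,-46,.1); go(-70,-46,.014)"
```

```text
t 0.15 tcp ch [ 49.3 -56.8] z 0.2307 F [1.4 0.3 0.3] w 0.08532321499199227
units tot [ 2.18 -1.97 -0.32]
tool y axis ch deg 4.0
t 0.15 tcp ch [ 49.3 -56.8] z 0.2307 F [1.4 0.3 0.3] w 0.08532321499199227
units tot [ 3.61 -1.97 -0.32]
tool y axis ch deg 4.0
```

Call:
{"name": "carry_out", "arguments": {
  "deltas": [0,-0.5,-0.08,0,0,0,-1,0,-0.5,-0.08,0,0,0,-1,0,-0.5,-0.08,0,0,0,-1,0,-0.5,-0.08,0,0,0,-1,0.5,0,0,0,0,0,-1,0.5,0,0,0,0,0,-1,0.5,0,0,0,0,0,-1,0.5,0,0,0,0,0,-1,0,0,0,0,0,0,-1],
  "newtons": 20
}}

```text
clock: 1.27
position: [0.4529, 0.0194, 0.1095]
ee_rot: [0.498, 0.499, 0.502, -0.501]
contact_force: [-0.4, -0.3, -0.1]
width: 0.0
```

```bash
python3 -c "
from h import *
go(-70,-46,.014)
look('a')"
```

```text
t 1.27 tcp ch [-73.4 -46. ] z 0.1095 F [-0.4 -0.3 -0.1] w 3.0144874276911546e-05
units tot [1.59 0.07 0.  ]
tool y axis ch deg 4.0
wrist module ch (5.5,36.2) t=-12.2 size 208x51 n=23690
side module ch (0.9,15.9) t=-11.9 size 173x51 n=622
```

View pics/a_side.png

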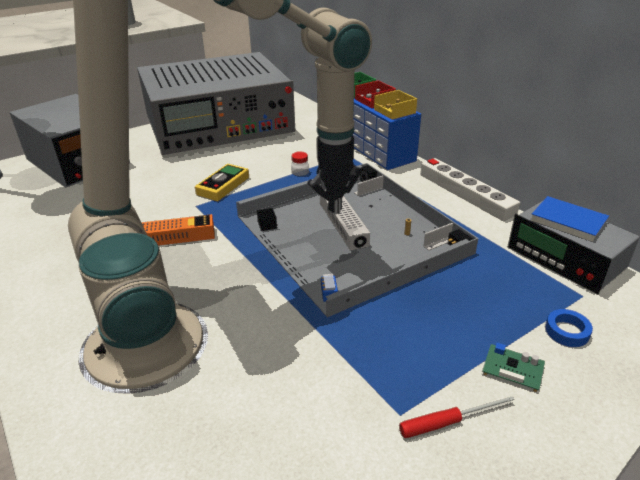

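The side view shows the shut fingers at (337,200), above and in front of the module, which lies at (350,225). The way down is clear.

Call:
{"name": "carry_out", "arguments": {
  "deltas": [0.4,0,0,0,0,0,-1,0.4,0,0,0,0,0,-1,0.4,0,0,0,0,0,-1,0.38,0,0,0,0,0,-1,0,0,0,0,0,0,-1]
}}

```text
clock: 2.0
position: [0.4551, 0.0192, 0.0166]
ee_rot: [0.5, 0.5, 0.5, -0.5]
contact_force: [-0.3, 1.3, 0.3]
width: 0.0001
```

Call:
{"name": "carry_out", "arguments": {
  "deltas": [0,0.15,0.01,0,0,0,-1,0,0.15,0.01,0,0,0,-1,0,0.12,0.01,0,0,0,-1,0,0.12,0.01,0,0,0,-1,0,0.12,0.01,0,0,0,-1,0,0.12,0.01,0,0,0,-1,0,0.12,0.01,0,0,0,-1,0,0,0,0,0,0,-1]
}}

```text
clock: 3.0
position: [0.5107, 0.015, 0.0166]
ee_rot: [0.501, 0.501, 0.499, -0.499]
contact_force: [-0.5, 0.5, 0.5]
width: -0.0004
```

```bash
python3 -c "
from h import *
go(0,-46,.014)
look('b',cams=('wrist','side','scene'))"
```

```text
t 3.0 tcp ch [-15.5 -46.4] z 0.0166 F [-0.5  0.5  0.5] w -0.0003799116016289023
units tot [0.04 0.26 0.01]
tool y axis ch deg 4.0
wrist module ch (22.8,11.5) t=1.5 size 141x50 n=47459
side module ch (18.9,105.0) t=-1.6 size 102x51 n=310
scene module ch (22.5,47.8) t=-2.6 size 221x64 n=1187
```

View pics/b_wrist.png

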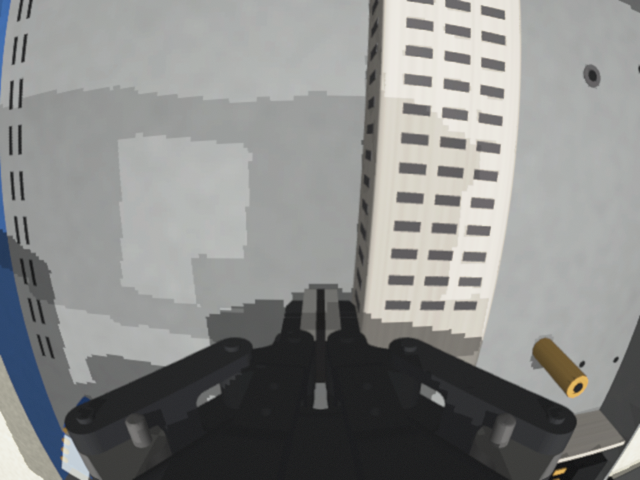

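The wrist view shows the fingers at (320,300) against the module's front face, now about square. The pillar at (555,365) is well clear. I'll keep pushing and drift slightly towards +y.

Call:
{"name": "carry_out", "arguments": {
  "deltas": [0,0.12,0,0,0,0,-1,0,0.12,-0.01,0,0,0,-1,0,0.12,-0.01,0,0,0,-1,0,0.12,-0.02,0,0,0,-1,0,0.12,-0.02,0,0,0,-1,0,0.12,-0.03,0,0,0,-1,0,0,0,0,0,0,-1]
}}

```text
clock: 4.03
position: [0.5538, 0.0207, 0.0166]
ee_rot: [0.5, 0.501, 0.5, -0.499]
contact_force: [-0.1, 0.7, -0.4]
width: -0.0001
```

```bash
python3 -c "
from h import *
go(0,-46,.014)
look('c',cams=('wrist','side','scene'))"
```

```text
t 4.03 tcp ch [ 27.1 -37.7] z 0.0166 F [-0.1  0.7 -0.4] w -7.219984883719224e-05
units tot [ 0.04 -0.46  0.11]
tool y axis ch deg 4.0
wrist module ch (51.9,19.3) t=17.3 size 137x51 n=50786
side module ch (22.7,108.5) t=18.4 size 112x54 n=432
scene module ch (40.4,59.4) t=11.3 size 222x70 n=1222
```

View pics/c_scene.png

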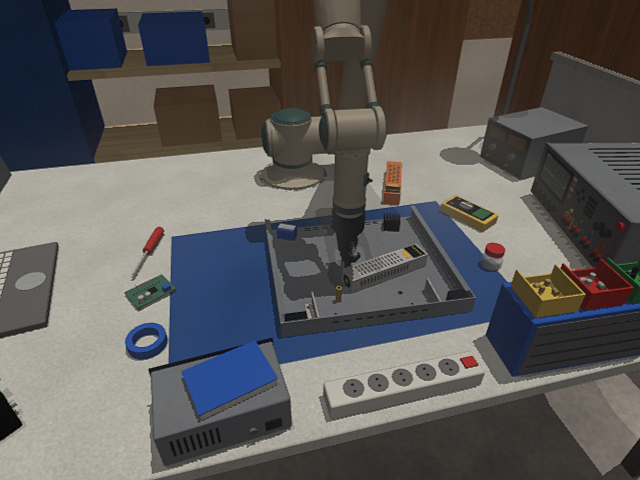

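Call:
{"name": "carry_out", "arguments": {
  "deltas": [0,0.12,-0.03,-1,0,0,-1,0,0.12,-0.02,-1,0,0,-1,0,0.12,-0.01,-1,0,0,-1,0,0.12,0,-1,0,0,-1,0,0.12,0,-1,0,0,-1,0,0.12,0,-1,0,0,-1,0,0,0,0,0,0,-1]
}}

```text
clock: 5.05
position: [0.5946, 0.0315, 0.0165]
ee_rot: [0.593, 0.386, 0.593, -0.385]
contact_force: [-0.0, 0.2, -0.5]
width: 0.0002
```

```bash
cat >> h.py <<'E'
def look2(tag):
    """wrist: line of the visible top; side/scene: +y end & -y end extents along that axis"""
    from rig import eyes
    D={}
    for n in ("wrist","side","scene"):
        d=eyes.get_image(n);cv2.imwrite(f"pics/{tag}_{n}.png",d["color"][:,:,::-1])
        q=cloud(d,n=="wrist");qc=to_ch(q)*1000
        m=np.isfinite(q[...,0])&(q[...,2]>.041)&(q[...,2]<.0475)&(qc[...,0]>-80)&(qc[...,0]<192)&(qc[...,1]>-132)&(qc[...,1]<200)
        m&=~((abs(qc[...,1]+75)<11)&(abs(qc[...,0]-113)<11))
        g=d["color"].astype(int); m&=(g.min(-1)>60)|(g[...,0]-g[...,2]>60)
        nn,lab,st,_=cv2.connectedComponentsWithStats(m.astype(np.uint8),connectivity=8)
        k=1+np.argmax(st[1:,4]); D[n]=qc[lab==k]
        (cx,cy),(a,b),an=cv2.minAreaRect(D[n].astype(np.float32))
        if a<b: an-=90;a,b=b,a
        t=an%180-90
        D[n+"r"]=(cx,cy,t,a,b); print(n,"vis (%.1f,%.1f) t=%.1f %.0fx%.0f n=%d"%(cx,cy,t,a,b,len(D[n])))
    best=min(("wrist","side"),key=lambda n:abs(D[n+"r"][4]-50)+(len(D[n])<1500)*2)
    t=np.radians(D["wristr"][2]); ux=np.array([np.cos(t),np.sin(t)]);uy=np.array([-np.sin(t),np.cos(t)])
    xm=np.array(D["wristr"][:2])@ux
    for n in("wrist","side","scene"):
        v=D[n]@uy; lo,hi=np.percentile(v,.5),np.percentile(v,99.5)
        print(" ",n,"from +end:",np.round(xm*ux+(hi-110)*uy,1)," from -end:",np.round(xm*ux+(lo+110)*uy,1))
E
python3 -c "
from h import *
go(0,-46,.014)
look2('d')"
```

```text
t 5.05 tcp ch [ 67.1 -24. ] z 0.0165 F [-0.   0.2 -0.5] w 0.00019385442600256138
units tot [ 0.04 -1.16 -0.2 ]
tool y axis ch deg 28.0
wrist vis (74.7,38.3) t=32.1 137x51 n=48789
side vis (43.5,83.4) t=31.8 126x53 n=431
scene vis (53.9,73.6) t=31.9 223x52 n=1038
  wrist from +end: [98.2  0.7]  from -end: [48.9 79.3]
  side from +end: [71.1 44. ]  from -end: [ 19.2 126.7]
  scene from +end: [53.6 71.9]  from -end: [52.7 73.3]
```

View pics/d_wrist.png

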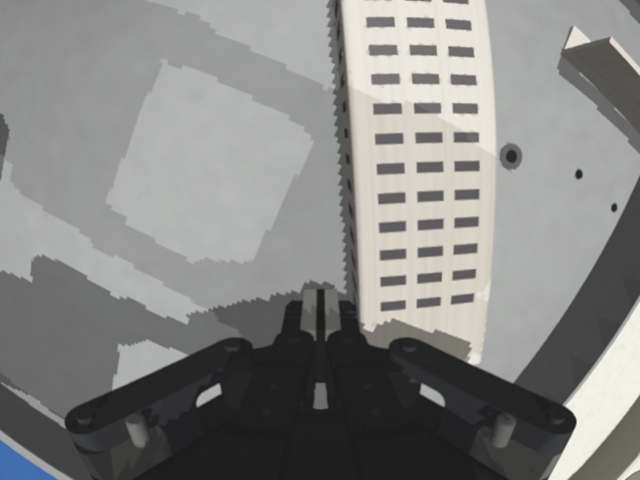

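The module is at about (53, 72), turned 32°, with all three views agreeing. It needs to go about 12 mm further along its own normal before I push it endwise behind the pillar. I'll back off, shift to the middle of the front face and push.

```bash
python3 -c "
from h import *
go(58,-30,.0165);go(12,45,.0165);go(30,57,.0165)"
```

```text
t 5.2 tcp ch [ 66.7 -24.1] z 0.0166 F [-0.6  0.1 -0.7] w 0.0003362057361790825
units tot [ 0.   -0.17  0.02]
tool y axis ch deg 27.9
t 5.2 tcp ch [ 66.7 -24.1] z 0.0166 F [-0.6  0.1 -0.7] w 0.0003362057361790825
units tot [ 0.   -0.27 -1.44]
tool y axis ch deg 27.9
t 5.2 tcp ch [ 66.7 -24.1] z 0.0166 F [-0.6  0.1 -0.7] w 0.0003362057361790825
units tot [ 0.    0.09 -1.48]
tool y axis ch deg 27.9
```

Call:
{"name": "carry_out", "arguments": {
  "deltas": [0,-0.22,0,0,0,0,-1,0,-0.05,-0.36,0,0,0,-1,0,0,-0.36,0,0,0,-1,0,0,-0.36,0,0,0,-1,0,0,-0.36,-1,0,0,-1,0,0,0,0,0,0,-1,0,0.12,0,0,0,0,-1,0,0.12,0,0,0,0,-1,0,0.1,0,0,0,0,-1,0,0,0,0,0,0,-1]
}}

```text
clock: 6.45
position: [0.5627, 0.1129, 0.0163]
ee_rot: [0.606, 0.364, 0.606, -0.365]
contact_force: [-2.7, -1.1, 0.7]
width: 0.0004
```

```bash
python3 -c "
from h import *
go(30,57,.0165)
look2('e')"
```

```text
t 6.45 tcp ch [29.5 54.9] z 0.0163 F [-2.7 -1.1  0.7] w 0.0004286534654327435
units tot [-0.    0.03 -0.02]
tool y axis ch deg 32.0
wrist vis (36.4,116.6) t=32.3 129x51 n=37544
side vis (89.4,26.0) t=36.4 105x58 n=415
scene vis (61.4,79.2) t=31.6 224x52 n=932
  wrist from +end: [61.5 76.9]  from -end: [  8.1 161.4]
  side from +end: [122.7 -20.1]  from -end: [61.1 77.5]
  scene from +end: [61.6 76.7]  from -end: [60.8 78. ]
```

View pics/e_wrist.png

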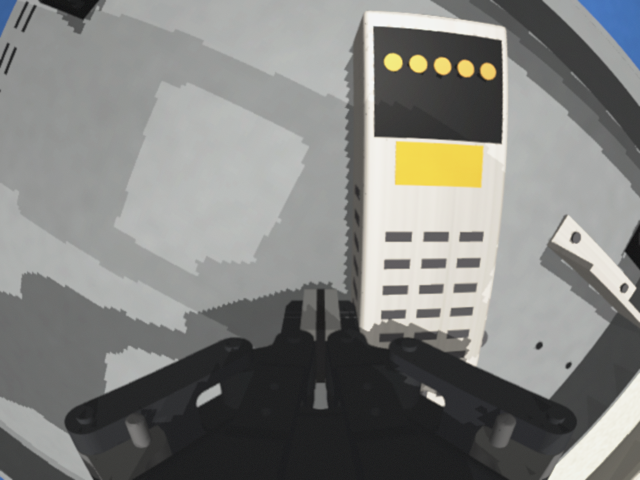

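Call:
{"name": "carry_out", "arguments": {
  "deltas": [0,0.06,0,0,0,0,-1,0,0,0,0,0,0,-1,0,-0.2,0,0,0,0,-1,-0.6,-0.1,0,0,0,0,-1,-0.6,0,0,0,0,0,-1,0,0,0,0,0,0,-1]
}}

```text
clock: 7.35
position: [0.5523, 0.1069, 0.0918]
ee_rot: [0.609, 0.366, 0.604, -0.362]
contact_force: [0.1, 0.0, 0.1]
width: -0.0003
```

```bash
python3 -c "
from h import *
look2('f')
go(-4.5,187.2,.0165)"
```

```text
wrist vis (50.5,100.7) t=32.3 171x50 n=21426
side vis (61.6,77.6) t=33.2 218x56 n=761
scene vis (64.2,80.9) t=31.8 221x53 n=1048
  wrist from +end: [64.2 79.1]  from -end: [ 34.1 126.7]
  side from +end: [65.1 77.6]  from -end: [63.3 80.5]
  scene from +end: [63.7 79.9]  from -end: [63.1 80.8]
t 7.5 tcp ch [16.4 47.6] z 0.088 F [ 0.  -0.1 -0.7] w 0.000325316667131285
units tot [ 1.19  0.94 -2.16]
tool y axis ch deg 32.0
```

View pics/f_wrist.png

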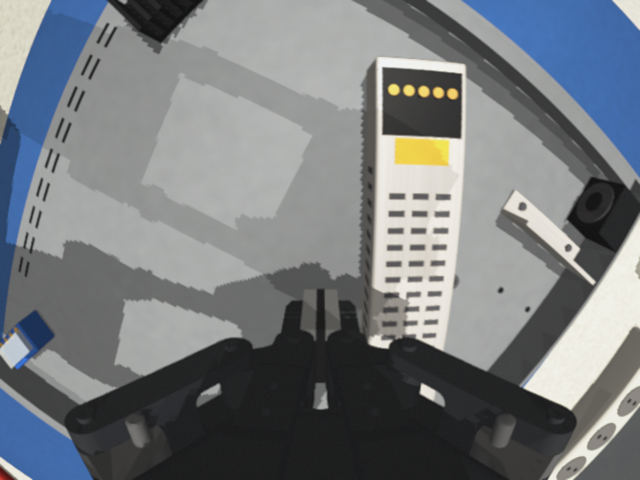

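Call:
{"name": "carry_out", "arguments": {
  "deltas": [0,0.1,-0.5,0,0,0,-1,0,0.2,-0.5,0,0,0,-1,0,0.3,-0.5,0,0,0,-1,0,0.3,-0.5,0,0,0,-1,0,0.05,-0.14,0,0,0,-1,0,0,0,0,0,0,-1]
}}

```text
clock: 8.25
position: [0.5388, 0.2466, 0.0873]
ee_rot: [0.606, 0.363, 0.607, -0.365]
contact_force: [0.9, 0.3, -0.4]
width: 0.0
```

```bash
python3 -c "
from h import *
go(-3.5,186.5,.0165)
from rig import eyes
cv2.imwrite('pics/g_wrist.png',eyes.get_image('wrist')['color'][:,:,::-1])"
```

```text
t 8.25 tcp ch [ -3.7 186.6] z 0.0873 F [ 0.9  0.3 -0.4] w 3.480024197420032e-05
units tot [1.18 0.   0.  ]
tool y axis ch deg 32.1
```

View pics/g_wrist.png

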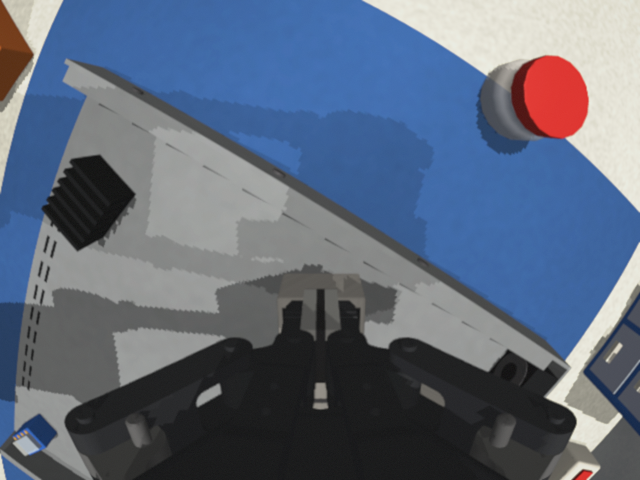

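```bash
python3 -c "
from h import *
from rig import eyes
d=eyes.get_image('wrist'); q=cloud(d,1)
for u,v in [(300,280),(320,285),(285,290),(360,290),(362,310)]: print(u,v,d['color'][v,u],np.round(q[v,u,2],3),np.round(to_ch(q[v,u])*1000,1))"
```

```text
300 280 [91 88 84] 0.021 [ -5.9 166.5]
320 285 [92 89 85] 0.029 [  4.5 172.9]
285 290 [91 89 84] 0.035 [-12.3 161.8]
360 290 [91 88 84] 0.037 [ 24.  185.2]
362 310 [112 109 104] 0.044 [ 29.5 177.8]
```

The beige patch at (320,285) is the module's +y end face, and its depth puts it at (4.5,173) mm, where I expected it. There is about 5 mm to spare, so I'll go out a touch, descend and push along the long axis.

Call:
{"name": "carry_out", "arguments": {
  "deltas": [0.3,0,-0.03,0,0,0,-1,0.3,0,0,0,0,0,-1,0.3,0,0,0,0,0,-1,0.28,0,0,0,0,0,-1,0,0,0,0,0,0,-1,0,0,0.1,0,0,0,-1,0,0,0.1,0,0,0,-1,0,0,0.1,0,0,0,-1,0,0,0.1,0,0,0,-1,0,0,0,0,0,0,-1]
}}

```text
clock: 9.6
position: [0.5509, 0.2265, 0.0181]
ee_rot: [0.607, 0.364, 0.606, -0.364]
contact_force: [0.1, 0.7, 1.2]
width: 0.0001
```

```bash
python3 -c "
from h import *
go(-3.5,186.5,.0165)
look2('i')"
```

```text
t 9.6 tcp ch [  9.8 167.4] z 0.0181 F [0.1 0.7 1.2] w 0.00014318460603696012
units tot [ 0.03 -0.02 -0.39]
tool y axis ch deg 32.0
wrist vis (1.0,174.0) t=-57.4 5x1 n=136
side vis (71.5,62.8) t=31.9 224x56 n=762
scene vis (75.2,63.2) t=32.0 220x52 n=988
  wrist from +end: [-89.6 116.1]  from -end: [ 91.6 231.9]
  side from +end: [-69.5 129. ]  from -end: [ 70.8 218.6]
  scene from +end: [-67.8 130.1]  from -end: [ 74.6 221. ]
```

View pics/i_side.png

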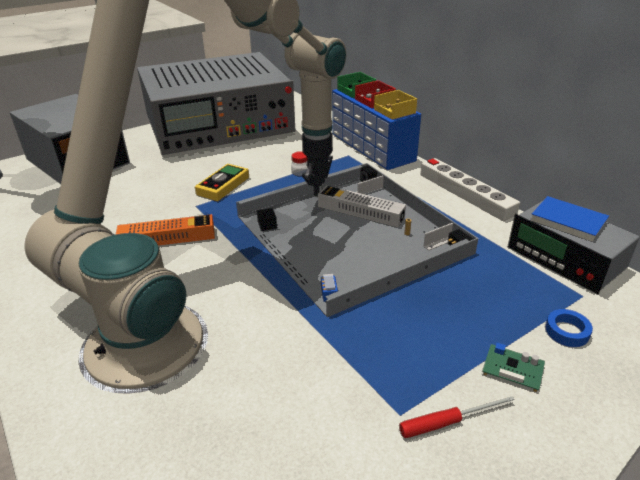

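The side view shows the fingers at (317,190) behind the +y end, with the module's -y end at (400,215) heading behind the pillar (408,226). Pose is about (74, 63), 32°.

Call:
{"name": "carry_out", "arguments": {
  "deltas": [0,0,0.1,0,0,0,-1,0,0,0.1,0,0,0,-1,0,0,0.1,0,0,0,-1,0,0,0.1,0,0,0,-1,0,0,0.1,0,0,0,-1,0,0,0,0,0,0,-1]
}}

```text
clock: 10.5
position: [0.5649, 0.1995, 0.0177]
ee_rot: [0.607, 0.364, 0.606, -0.364]
contact_force: [0.4, -0.3, 0.1]
width: -0.0
```

```bash
python3 -c "
from h import *
go(-3.5,186.5,.0165)
look('j',cams=('side','scene'))"
```

```text
t 10.5 tcp ch [ 25.7 141.5] z 0.0177 F [ 0.4 -0.3  0.1] w -2.3305192293015985e-06
units tot [ 0.02 -0.02 -0.89]
tool y axis ch deg 32.0
side module ch (84.7,42.8) t=31.4 size 237x56 n=960
scene module ch (86.5,45.6) t=31.7 size 238x52 n=1386
```

```bash
python3 -c "
import cv2
a=cv2.imread('pics/j_side.png')[150:300,230:490];cv2.imwrite('pics/j2.png',cv2.resize(a,None,fx=3,fy=3))"
```

View pics/j2.png

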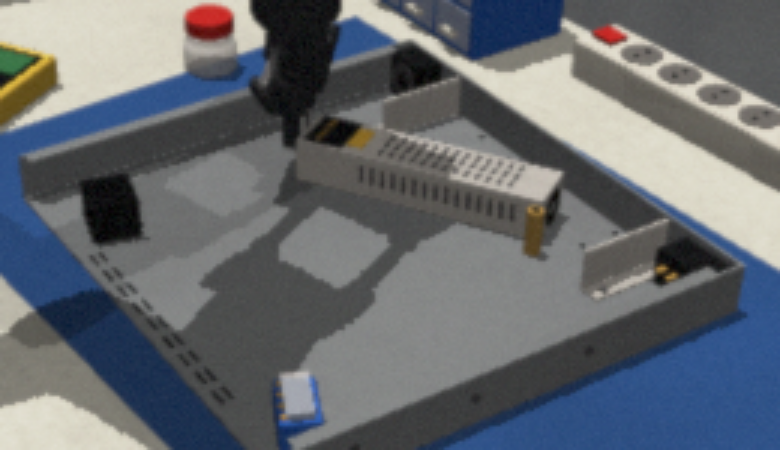

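The crop shows the -y end passing behind the pillar (535,230) without touching it. I'll continue about 36 mm.

Call:
{"name": "carry_out", "arguments": {
  "deltas": [0,0,0.1,0,0,0,-1,0,0,0.1,0,0,0,-1,0,0,0.1,0,0,0,-1,0,0,0.1,0,0,0,-1,0,0,0.1,0,0,0,-1,0,0,0.1,0,0,0,-1,0,0,0,0,0,0,-1]
}}

```text
clock: 11.48
position: [0.582, 0.1677, 0.0177]
ee_rot: [0.607, 0.364, 0.606, -0.364]
contact_force: [0.7, -0.4, -0.0]
width: 0.0004
```

```bash
python3 -c "
from h import *
go(-3.5,186.5,.0165)
look('k',cams=('side','scene'))
a=cv2.imread('pics/k_scene.png')[200:340,250:490];cv2.imwrite('pics/k2.png',cv2.resize(a,None,fx=3,fy=3))"
```

```text
t 11.47 tcp ch [ 44.9 110.9] z 0.0177 F [ 0.7 -0.4 -0. ] w 0.0003989243078883942
units tot [ 0.02 -0.02 -1.5 ]
tool y axis ch deg 32.0
side module ch (100.2,14.9) t=34.9 size 245x62 n=1023
scene module ch (104.6,15.9) t=31.8 size 239x53 n=1450
```

View pics/k2.png

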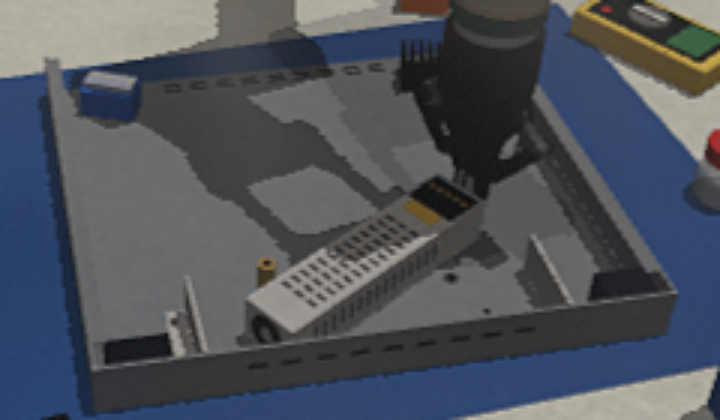

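The -y end is behind the pillar at about (109, 8), 32°, touching nothing (pillar at 265,270 in the crop). I'll nudge it 4 mm more along its axis, then go round to the front face and swing partway.

Call:
{"name": "carry_out", "arguments": {
  "deltas": [0,0,0.07,0,0,0,-1,0,0,0,0,0,0,-1,0,0,-0.2,0,0,0,-1,0,-0.4,0,0,0,0,-1,0,-0.4,0,0,0,0,-1,0,0,0.5,0,0,0,-1,0,0,0.5,0,0,0,-1,0,0,0.47,0,0,0,-1,0,0,0,0,0,0,-1]
}}

```text
clock: 12.7
position: [0.5777, 0.0741, 0.0178]
ee_rot: [0.606, 0.365, 0.605, -0.365]
contact_force: [-0.5, 0.4, 0.1]
width: -0.0
```

```bash
python3 -c "
from h import *
go(46,18,.0165)
look2('l')"
```

```text
t 12.7 tcp ch [47.2 17.3] z 0.0178 F [-0.5  0.4  0.1] w -4.5473022729906997e-05
units tot [ 0.02 -0.01 -0.02]
tool y axis ch deg 31.9
wrist vis (74.7,61.6) t=31.9 87x51 n=14083
side vis (126.2,-24.3) t=32.1 155x55 n=671
scene vis (110.6,6.2) t=31.8 221x53 n=1170
  wrist from +end: [110.1   4.9]  from -end: [ 37.4 121.5]
  side from +end: [145.5 -51.9]  from -end: [110.2   4.7]
  scene from +end: [110.7   3.9]  from -end: [109.3   6.1]
```

View pics/l_wrist.png

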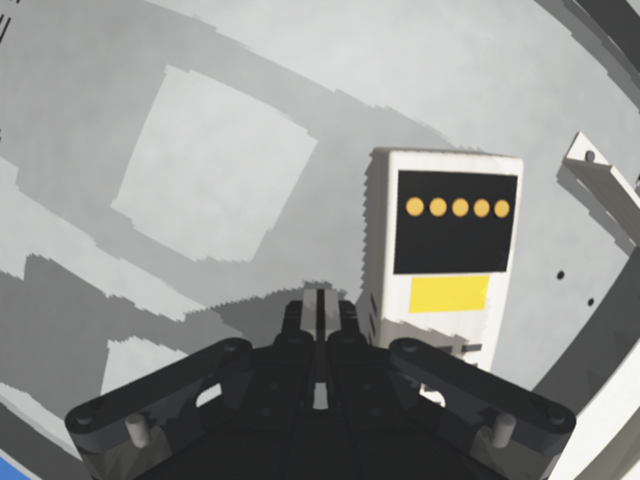

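Pose (110, 4.8), 32°, and the views agree. Now I'll swing partway, turning the tool with the module.

Call:
{"name": "carry_out", "arguments": {
  "deltas": [0,0.13,0,0,0,0,-1,0,0.1,0,0,0,0,-1,0,0.1,0,0.5,0,0,-1,0,0.1,0,0.6,0,0,-1,0,0.1,0,0.7,0,0,-1,0,0.1,0,0.7,0,0,-1,0,0,0,0,0,0,-1]
}}

```text
clock: 13.72
position: [0.6103, 0.0927, 0.0174]
ee_rot: [0.572, 0.415, 0.573, -0.415]
contact_force: [-1.7, 1.6, -0.1]
width: -0.0002
```

```bash
python3 -c "
from h import *
go(46,18,.0165)
look2('m')
a=cv2.imread('pics/m_scene.png')[200:340,250:490];cv2.imwrite('pics/m2.png',cv2.resize(a,None,fx=3,fy=3))"
```

```text
t 13.72 tcp ch [78.4 38. ] z 0.0174 F [-1.7  1.6 -0.1] w -0.00019216867616166406
units tot [ 0.02 -0.63  0.11]
tool y axis ch deg 22.1
wrist vis (105.5,75.3) t=21.7 80x51 n=13032
side vis (140.9,-19.4) t=25.8 162x64 n=678
scene vis (131.4,11.5) t=21.8 222x53 n=1140
  wrist from +end: [131.4  10.1]  from -end: [ 78.2 143.8]
  side from +end: [153.8 -46.3]  from -end: [131.7   9.2]
  scene from +end: [131.7   9.3]  from -end: [130.9  11.3]
```

View pics/m2.png

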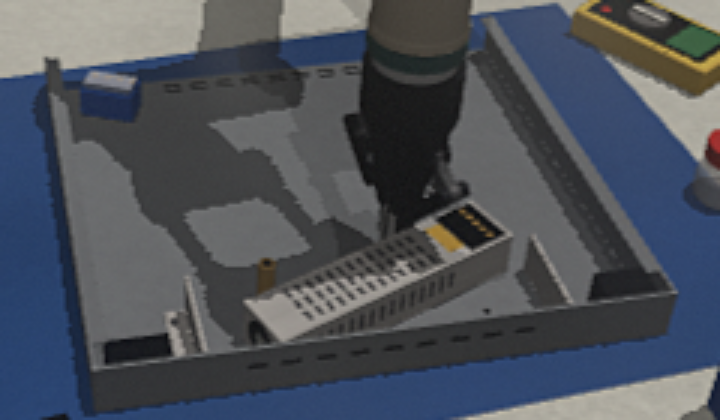

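The pose is (131.5, 10), 22°. The rear -y corner is at the rear wall and there are about 17 mm to the pillar. I'll shift further towards the +y end and keep swinging.

Call:
{"name": "carry_out", "arguments": {
  "deltas": [0,-0.08,0,0,0,0,-1,0,0,-0.29,0,0,0,-1,0,0,-0.29,0,0,0,-1,0,0.08,0,0.3,0,0,-1,0,0.1,0,0.6,0,0,-1,0,0.1,0,0.6,0,0,-1,0,0.1,0,0.6,0,0,-1,0,0.1,0,0.6,0,0,-1,0,0.1,0,0.6,0,0,-1,0,0,0,0,0,0,-1]
}}

```text
clock: 15.12
position: [0.6294, 0.1314, 0.0176]
ee_rot: [0.521, 0.479, 0.521, -0.478]
contact_force: [0.1, -0.3, 0.4]
width: 0.0001
```

```bash
python3 -c "
from h import *
go(46,18,.0165)
look2('n')
a=cv2.imread('pics/n_scene.png')[200:340,250:490];cv2.imwrite('pics/n2.png',cv2.resize(a,None,fx=3,fy=3))"
```

```text
t 15.12 tcp ch [94.8 78. ] z 0.0176 F [ 0.1 -0.3  0.4] w 5.964831884625309e-05
units tot [ 0.02 -0.96  0.86]
tool y axis ch deg 8.8
wrist vis (132.1,91.5) t=-79.8 50x49 n=3936
side vis (150.6,-14.2) t=10.9 182x56 n=767
scene vis (148.0,7.6) t=10.2 221x53 n=1148
  wrist from +end: [48.1 76.3]  from -end: [215.9 106.6]
  side from +end: [49.8 76.6]  from -end: [213.  106.1]
  scene from +end: [50.3 76.7]  from -end: [215.8 106.6]
```

View pics/n2.png

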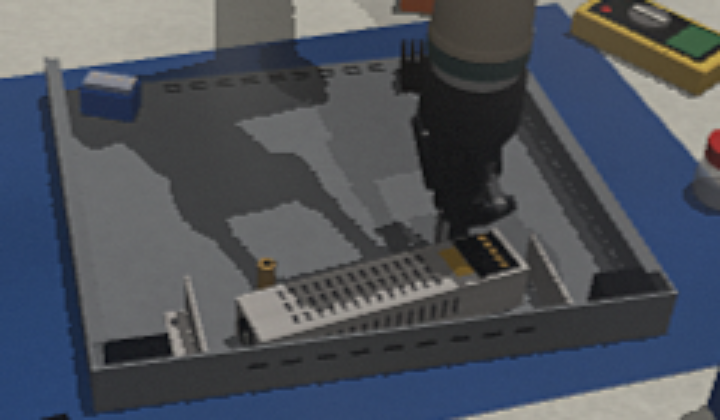

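Call:
{"name": "carry_out", "arguments": {
  "deltas": [0,0.1,0,0.5,0,0,-1,0,0.1,0,0.5,0,0,-1,0,0.1,0,0.5,0,0,-1,0,0.1,0,0.5,0,0,-1,0,0,0,0,0,0,-1]
}}

```text
clock: 15.9
position: [0.6545, 0.1315, 0.0177]
ee_rot: [0.486, 0.514, 0.485, -0.513]
contact_force: [0.2, 0.2, -0.2]
width: -0.0001
```

```bash
python3 -c "
from h import *
go(46,18,.0165)
look('o',cams=('wrist','side','scene'))
a=cv2.imread('pics/o_scene.png')[200:340,250:490];cv2.imwrite('pics/o2.png',cv2.resize(a,None,fx=3,fy=3))"
```

```text
t 15.9 tcp ch [119.8  79.9] z 0.0177 F [ 0.2  0.2 -0.2] w -0.00014183029462955756
units tot [ 0.02 -1.24  1.01]
tool y axis ch deg 0.8
wrist module ch (155.5,88.5) t=-89.3 size 57x49 n=12343
side module ch (150.5,-6.5) t=4.0 size 209x79 n=896
scene module ch (153.6,2.8) t=1.9 size 220x70 n=1652
```

View pics/o2.png

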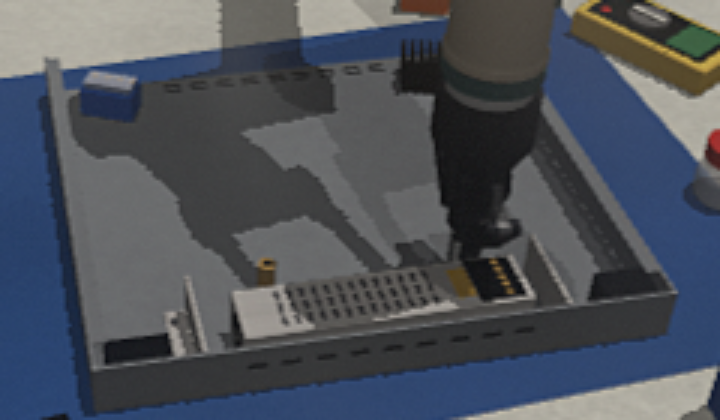

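The module is nearly square in the bay, about 10 mm from the rear wall. I'll push at the middle now, watching the force.

Call:
{"name": "carry_out", "arguments": {
  "deltas": [0,-0.12,0,0,0,0,-1,0,0,0.4,0,0,0,-1,0,0,0.4,0.2,0,0,-1,0,0,0.38,0,0,0,-1,0,0.1,0,0,0,0,-1,0,0.08,0,0,0,0,-1,0,0.06,0,0,0,0,-1,0,0.03,0,0,0,0,-1,0,0,0,0,0,0,-1]
}}

```text
clock: 17.18
position: [0.6573, 0.0612, 0.0175]
ee_rot: [-0.482, -0.517, -0.483, 0.517]
contact_force: [-2.9, 0.9, 1.6]
width: -0.0002
```

```bash
python3 -c "
from h import *
go(130,10,.0165)
look2('p')"
```

```text
t 17.18 tcp ch [127.5   9.9] z 0.0175 F [-2.9  0.9  1.6] w -0.0002034885878418521
units tot [ 0.02  0.04 -0.  ]
tool y axis ch deg 0.0
wrist vis (166.4,53.8) t=0.3 121x50 n=27893
side vis (165.5,-39.6) t=-0.8 141x53 n=538
scene vis (166.0,4.4) t=0.2 220x52 n=1218
  wrist from +end: [166.8   3. ]  from -end: [166.1 109.8]
  side from +end: [167.3 -86.4]  from -end: [166.8   1.2]
  scene from +end: [166.8   2.7]  from -end: [166.7   5.1]
```

View pics/p_wrist.png

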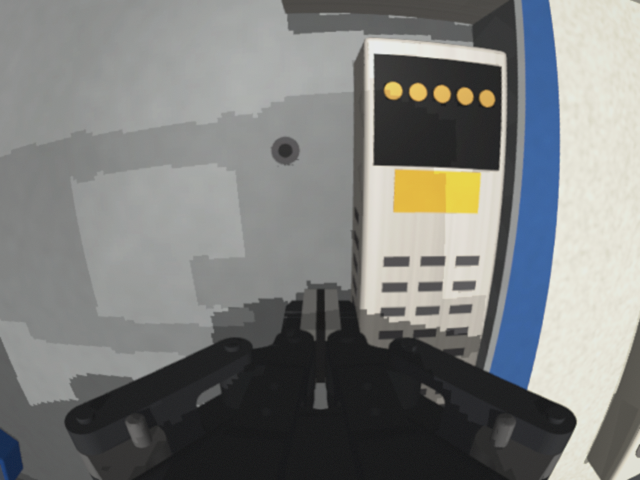

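The module is at (166.5, 3), 0.3°, so about 3 mm remain. I'll continue in small steps and watch the force.

Call:
{"name": "carry_out", "arguments": {
  "deltas": [0,0.03,0,0,0,0,-1,0,0.02,0,0,0,0,-1,0,0,0,0,0,0,-1]
}}

```text
clock: 17.7
position: [0.6608, 0.0604, 0.0175]
ee_rot: [0.482, 0.517, 0.482, -0.517]
contact_force: [-2.5, 1.1, -0.6]
width: 0.0001
```

Call:
{"name": "carry_out", "arguments": {
  "deltas": [0,0.02,0,0,0,0,-1,0,0,0,0,0,0,-1]
}}

```text
clock: 17.95
position: [0.6608, 0.0604, 0.0175]
ee_rot: [-0.482, -0.517, -0.483, 0.518]
contact_force: [-5.8, 1.7, 0.6]
width: -0.0002
```

```bash
python3 -c "
from h import *
go(130,10,.0165)"
```

```text
t 17.95 tcp ch [131.1   9.4] z 0.0175 F [-5.8  1.7  0.6] w -0.00024525448115225626
units tot [ 0.02 -0.02 -0.01]
tool y axis ch deg -0.0
```

Call:
{"name": "carry_out", "arguments": {
  "deltas": [0,0.02,0,0,0,0,-1,0,0,0,0,0,0,-1]
}}

```text
clock: 18.2
position: [0.6608, 0.0604, 0.0175]
ee_rot: [-0.481, -0.516, -0.483, 0.518]
contact_force: [-7.3, 2.9, 2.0]
width: -0.0005
```

Call:
{"name": "carry_out", "arguments": {
  "deltas": [0,-0.12,0,0,0,0,-1,0,0,-0.4,0,0,0,-1,0,0,-0.4,0,0,0,-1,0,0,-0.4,0,0,0,-1,0,0.06,0,0,0,0,-1,0,0.04,0,0,0,0,-1,0,0.02,0,0,0,0,-1,0,0,0,0,0,0,-1]
}}

```text
clock: 19.2
position: [0.6656, 0.1323, 0.0171]
ee_rot: [-0.48, -0.516, -0.484, 0.518]
contact_force: [-5.7, 3.2, 1.3]
width: -0.0001
```

```bash
python3 -c "
from h import *
go(130,80,.0165)
look2('q')"
```

```text
t 19.2 tcp ch [130.8  81.5] z 0.0171 F [-5.7  3.2  1.3] w -9.70283257128369e-05
units tot [ 0.01 -0.01  0.02]
tool y axis ch deg -0.1
wrist vis (168.4,98.1) t=-89.5 47x31 n=3266
side vis (167.4,-18.1) t=0.1 183x49 n=718
scene vis (168.3,-17.4) t=0.3 177x47 n=975
  wrist from +end: [81.8 97.4]  from -end: [255.   98.8]
  side from +end: [80.9 97.4]  from -end: [252.6  98.8]
  scene from +end: [81.1 97.4]  from -end: [254.1  98.8]
```

Call:
{"name": "carry_out", "arguments": {
  "deltas": [0,-0.15,0,0,0,0,-1,0,0,0.5,0,0,0,-1,0,0,0.5,0,0,0,-1,0,0,0.5,0,0,0,-1,0,0,0.5,0,0,0,-1,0,0,0.05,0,0,0,-1,0,0.08,0,0,0,0,-1,0,0.05,0,0,0,0,-1,0,0.02,0,0,0,0,-1,0,0,0,0,0,0,-1]
}}

```text
clock: 20.6
position: [0.6574, 0.01, 0.0175]
ee_rot: [-0.482, -0.516, -0.484, 0.518]
contact_force: [-5.9, -1.4, 2.9]
width: 0.0001
```

```bash
python3 -c "
from h import *
go(131,-45,.0165)"
```

```text
t 20.6 tcp ch [131.2 -41.2] z 0.0175 F [-5.9 -1.4  2.9] w 5.350581013649403e-05
units tot [ 0.02 -0.    0.06]
tool y axis ch deg 0.1
```

The stop position is 131.1, 130.8 and 131.2 mm along the face, so the module is flush against the wall. I'll back off, lift clear and check.

Call:
{"name": "carry_out", "arguments": {
  "deltas": [0,-0.2,0,0,0,0,-1,0,-0.4,-0.1,0,0,0,-1,0,-0.4,-0.3,0,0,0,-1,-0.5,-0.3,0,0,0,0,-1,-0.7,0,0,0,0,0,-1,-0.7,-0.3,0,0,0,0,-1,-0.7,-0.6,0,0,0,0,-1,-0.4,-0.6,0,0,0,0,-1,0,0,0,0,0,0,-1]
}}

```text
clock: 21.72
position: [0.4925, 0.0458, 0.2]
ee_rot: [0.484, 0.518, 0.481, -0.516]
contact_force: [1.1, -0.8, -0.1]
width: 0.0001
```

```bash
python3 -c "
from h import *
go(131,-45,.0165)
look2('r')
from rig import eyes
a=cv2.imread('pics/r_scene.png')[200:340,250:490];cv2.imwrite('pics/r2.png',cv2.resize(a,None,fx=3,fy=3))"
```

```text
t 21.73 tcp ch [-35.8 -17. ] z 0.2 F [ 1.1 -0.8 -0.1] w 0.000130137123717418
units tot [3.07 2.76 0.47]
tool y axis ch deg 0.1
wrist vis (167.8,3.6) t=0.0 219x48 n=7947
side vis (167.1,2.0) t=-0.0 223x50 n=771
scene vis (168.0,-13.1) t=-0.0 186x48 n=1192
  wrist from +end: [167.8   2.3]  from -end: [167.8   5.7]
  side from +end: [167.8   0.4]  from -end: [167.8   1.9]
  scene from +end: [167.8 -38.3]  from -end: [167.8   4.6]
```

View pics/r2.png

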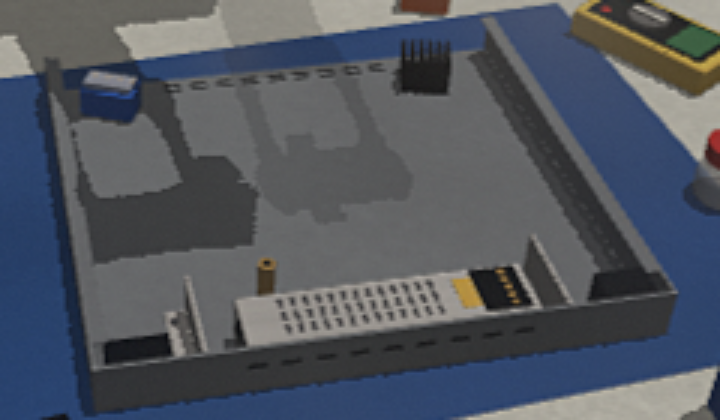

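View pics/r_wrist.png

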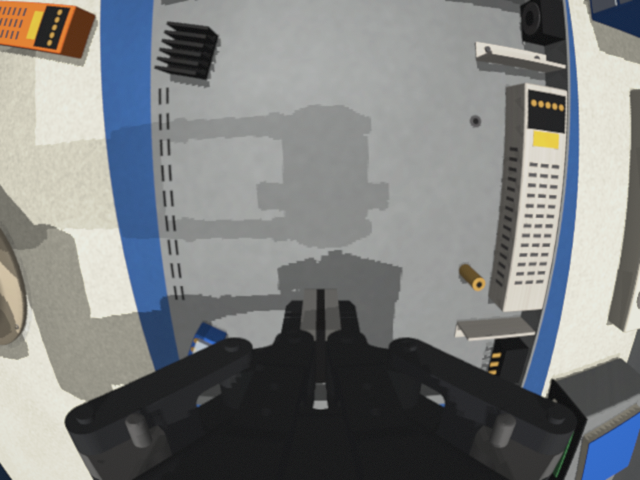

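View pics/r_side.png

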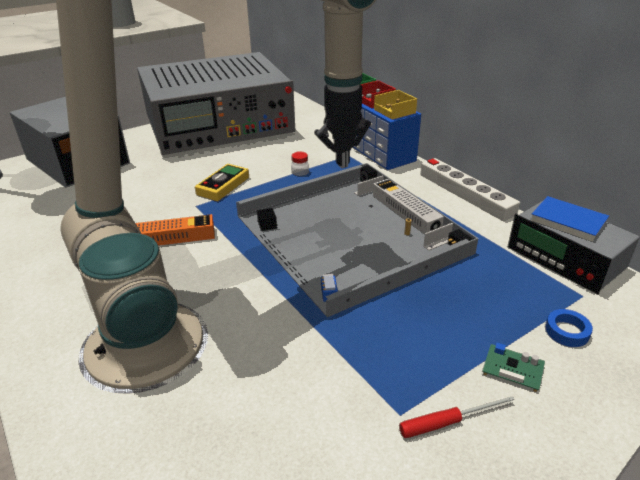

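The module sits flush along the rear wall between the brackets, with both ends clear of them and the pillar untouched. The loose parts look as they were. The x estimate of about 168 comes from my mask cutting off at 192 mm, which shows as a 48 mm width, so it fits 170.

```bash
python3 -c "
from rig import job
print(job.sign_off())"
```

```text
the job is handed in; nothing more can be done
None
```

The module is in its bay, flush along the rear wall between the two brackets, and I handed the job in at about 22 s of the 72 s allowed.

I used the shut fingers only to push. I turned the module to about 32° with its -y end forward. Then I pushed it along its length until that end was behind the pillar, swung the +y end in, and seated it at three points along its front face. I saw no contact with the pillar.

**Last checks:**
- **Seating:** the fingers stopped at 131.1, 130.8 and 131.2 mm along the face, with forces of about 6–7 N. The module measured 0.0° against the chassis.
- **Sideways position:** it is about 2–4 mm off centre, so more than 20 mm is free at each end.
- **Surroundings:** the arm is clear, and in the pictures the loose parts and tools look where they were.

**One figure disagreed:** the final pictures put the module's centre at about 168 mm from the chassis origin instead of 170 mm. My image mask cuts off at 192 mm, which hides the module's rear edge and pulls that estimate forward. The stop positions and forces agree with it being flush.

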